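Slide a circuit module along the jig's rail into its corner pocket

ROBOT

A 6-joint arm with a two-finger parallel gripper is mounted at the origin on the work surface. World frame = base frame: x ahead of the robot, y to its left, z up, the work surface at z = 0. Lengths are in m, angles in degrees, forces in N, time in s.
With the tool pointing down it reaches from about 0.25 to 0.85 m from the base axis. Payload 12.5 kg.
Tool frame: the origin (TCP) lies on the centre line of the jaws, within the pads' length; the fingertips stand 8 mm ahead of it and the grasp point (between the pads) lies 11 mm behind it; y points along the fingers, z is the direction in which the jaws open and shut, and the axes are right-handed (so a half turn about y gives the same grasp; the last joint's range is limited). The gripper opens to 93 mm and grips with 3 to 60 N. Pads are 15 mm wide; open, the fingers measure 128 mm over their backs; the gripper's body (75 mm by 188 mm) begins 65 mm behind the grasp point.
Start: joints at [-80.707, 20.094, 94.641, -0, 65.266, -4.847], TCP at [0.134, -0.533, 0.227] pointing down, gripper open.
Joint ranges: [-157.81, 157.81], [-45, 120.19], [0.68, 151.7], [-89.99, 269.99], [4.06, 180], [-164.3, 164.3]. Speed limits (degrees/s): [127.2, 127.2, 159.86, 180, 180, 180].

INTERFACE

Orientations are given as [roll, pitch, yaw] about the fixed x, y, z axes, in that order (R = Rz(yaw) Ry(pitch) Rx(roll)).
In Python, from cell import ctrl gives the robot as it stands.
- The arm moves only by the tool carry_out, never from a script. Its argument "series" is a list of rows, each a list of 4 numbers: the shift along the tool's x, y, z in mm, then the turn about the tool's y in rad. In form: [[x, y, z, spin], ...]. A call has 1 to 12 rows; each row shifts and turns the commanded pose from where the row before left it, along the tool's axes as they then stand; what a row does not reach is not made up. A row lasts 1/12 s, in which the tool goes at most 41.7 mm and 7.16 degrees, less where a joint would pass 70% of its speed; a pose out of reach is approached as far as the arm can. A call is refused whole if a number of a shift passes 41.7 or a number of a turn 0.125, either way. A call with a gripper value outside its range is refused whole. "jaw" is the gripper's target within -1 to 1 (fully open at 1, half-way at 0, shut at -1), set as the call begins (left out, the last holds). The fingers move at their own pace and stop on an object; "force" is the grip in N (left out, the last holds). Time passes only in rows, so rows that do not move let the fingers close. It gives the time, the measured TCP pose, the force and the opening at its end, in the units of the state.
- ctrl.sense(): the state, without advancing time (a new reading comes with each control period).
- ctrl.capture(name): name is "side" or "top" or "wrist"; returns (picture, depth): 400x640x3 uint8, blue, green, red; 400x640 float32, m along the optical axis (not along the pixel's ray), 0 where there is no reading.
- ctrl.camera_model(name): a dict with "vertical_fov" (degrees; the focal length in pixels is half the picture's height over the tangent of half this angle, whatever the lens; pixels are square), "cx", "cy" (the principal point, pixels), "rvec" (rotation vector, rad) and "tvec" (3), from world to camera coordinates, as OpenCV has them. Camera axes: x right, y down, z forward; pixel columns grow to the right and rows downward; lengths in m; the calibration is good to about 2 mm. A picture is of the moment at which its call begins: read the wrist's pose just before it. camera_model takes no time and is no camera call; for the wrist camera it gives the pose at the moment of the call.
- ctrl.hand_in(): hands the job in, once; it reports no verdict.
Trained networks look in the newest picture that a camera, given by its name, has taken for a name from the list of things; names that differ only in an ending like _2 or _b are one class to them, and where a whole thing is asked for, a point or a joint stands for the part that bears it (a point fixed in the world has none). Each returns a list of dicts, best first, with "p" (0 to 1); they miss things now and then, are a little off and sometimes report something else, mostly with a low value. They report only what shows in the picture. A call takes as long as a camera call. They do not tell look-alikes from the thing itself.
- ctrl.find_in(name, camera): "rect" ([left, top, width, height] in pixels, round what is visible of it).
- ctrl.masks_of(name, camera): "mask" (400x640 bool, what is visible of it) and "rect" ([left, top, width, height] in pixels, round what is visible of it).
The state is a dict: "t": time; "qpos": joint angles; "joint_vel": joint speeds; "effort": joint torques, N m; "position": TCP position; "tcp_rot": TCP orientation; "ft_force": force on the tool from outside, world axes, zero at the start; "wrist_torque": the same for the moment, N m; "finger_gap": finger opening in m.
Only numpy, scipy, OpenCV 4.12 (cv2) and the standard library are available. Lean on these libraries where they do the work, as an engineer would, in place of code of your own. Each camera call takes 0.05 s, during which the arm holds its last target. There are 200 camera calls.

TASK

A loose circuit module lies in the middle of the alignment jig; one end pocket of the jig already holds a module, the other is empty with a pink pad on its floor. Without picking it up, gently push the loose module flat against the jig's long rail, right there in the middle of the jig, then slide it along, always against the rail, into the empty pocket until it sits fully home in the corner, touching the rail and the end stop. Let go and leave everything else where it stands.

Things in the scene. Friction and masses are not known exactly. Their poses are not given: they have to be found in the camera images.
- module: the loose stacked circuit module: green boards with cream spacers, black chip and four small red studs on top; a block 44 mm (its x) by 56 mm (its y) by 22 mm high, about 0.12 kg; origin at the centre of its underside, z up. It slides easily on the jig (friction about 0.3). Its outline is the same turned half round
- jig: fixed alignment jig: tan plate 150 mm (its x) by 370 mm (its y), 10 mm thick; origin at the centre of its underside, on the table. Along its +x side runs an aluminium rail, 14 mm thick, 18 mm high above the plate, inner face at x = +45 mm. At each end an aluminium stop, 18 mm high, spans x = -40 to +45 mm; the stops' inner faces are at y = +165 and -165 mm
- rail (a point): point on the rail's inner face, half-way along it, at the height of the plate's top (10 mm above the table); axes as the jig's: y along the rail, x into the rail. The loose module starts on the -x side of it, within 45 mm of the middle along y
- pad: thin pink pad, 40 x 50 mm, fixed on the floor of the empty pocket (either end of the jig). Origin where the centre of the module's underside lies when fully home: on the plate, 22 mm from the rail, 28 mm from the end stop; axes as the jig's. Each pocket is 48 mm wide, between the rail and a blue lip 12 mm high that runs 40 mm out from the stop; then a 24 mm lead-in flares 10 mm wider
- seated: bystander: the like module already seated in the other pocket; origin at the centre of its underside. A stacked circuit module: green boards with cream spacers, black chip and four small red studs on top; a block 44 mm (its x) by 56 mm (its y) by 22 mm high, about 0.12 kg
- cap: bystander: loose red stepped cap, 20 mm across and 34 mm high, upright on a front corner of the jig's plate; origin at the centre of its underside
- collar: bystander: loose brass collar, 26 mm across and 16 mm high, on the other front corner of the plate; origin at the centre of its underside
- glue: bystander: grey bottle with blue cap, 44 mm across, 130 mm high, on the table to the right of the jig; origin at the centre of its underside
- flux: bystander: red bottle with black cap, 42 mm across, 110 mm high, on the table to the left of the jig; origin at the centre of its underside
- driver: bystander: red-handled screwdriver lying on the table to the right, near the robot; origin at its middle, on its underside
Mind the look-alikes: they are no part of the job. What is shaped like the module but blue or orange is not meant.

How it is judged:
By the outcome, as a careful person would: the job done as asked, in the order asked, and still so for the second after the job is handed in, with the robot touching nothing.
It also fails if it takes over 48 s, if anything falls off the work surface, if the arm or the gripper's body presses on something with over 40 N, if the wrist force passes 120 N, or if a joint passes its speed limit or range.

## Working session

There is one attempt and no reset: what is moved stays moved. The work goes in short steps, Python scripts to look and compute and a tool call to move; the robot and the scene stay as the last step left them, time stands still between calls to the robot, and variables do not carry over. Pictures are saved under pics/ and viewed, about 8 in all and at most 12, crops included, and the job is handed in when it is done.

Besides the shell and the picture viewer there is one more tool, called after "Emit:" as name(argument=value, ...), one argument or row to a line, values as JSON. carry_out: Moves the arm, as the interface text tells. Its arguments: {"type":"object","properties":{"series":{"type":"array"},"jaw":{"type":"number"},"force":{"type":"number"}},"required":["series"]}

```bash
mkdir -p pics; ls
cat > h.py <<'E'
import numpy as np, cv2
from cell import ctrl
def cam(n):
    m=ctrl.camera_model(n); f=200/np.tan(np.radians(m["vertical_fov"])/2)
    R=cv2.Rodrigues(np.array(m["rvec"],float))[0]; return f,m["cx"],m["cy"],R,np.array(m["tvec"],float).ravel()
def cloud(n,d,M=None):
    f,cx,cy,R,t=M or cam(n); v,u=np.mgrid[:400,:640]
    P=np.dstack([(u-cx)/f*d,(v-cy)/f*d,d]); return (P-t)@R
def ray(n,u,v,z,M=None):
    f,cx,cy,R,t=M or cam(n); r=R.T@np.array([(u-cx)/f,(v-cy)/f,1]); c=-R.T@t
    return c+r*(z-c[2])/r[2]
E
python3 - <<'E'
from h import *
s=ctrl.sense(); print({k:np.round(v,3).tolist() for k,v in s.items()})
for n in("top","side"):
    p,d=ctrl.capture(n); cv2.imwrite(f"pics/{n}0.png",p); np.save(f"{n}0.npy",d)
    f,cx,cy,R,t=cam(n); print(n,f,cx,cy,-R.T@t,R[2])
    P=cloud(n,d)
    for o in("module","jig","pad","cap","collar","seated"):
        for q in ctrl.masks_of(o,n)[:3]:
            m=q["mask"]&(d>0); print(o,round(q["p"],2),q["rect"],np.round(np.median(P[m],0),3) if m.any() else None)
E
```

```text
pics
{'t': 0.0, 'qpos': [-80.709, 20.124, 94.676, 0.002, 65.266, -4.846], 'joint_vel': [-0.003, -0.099, -0.041, -0.063, -0.019, 0.044], 'effort': [0.002, -49.732, -28.526, 0.07, 0.026, -0.0], 'position': [0.134, -0.533, 0.226], 'tcp_rot': [-90.066, 0.007, -165.864], 'ft_force': [-0.077, 0.363, -0.142], 'wrist_torque': [-0.026, -0.003, 0.022], 'finger_gap': 0.093}
top 475.79214135312003 320.54344114176615 201.50901459748923 [0.42516907 0.00434693 1.33587257] [ 0.04714776 -0.00651931 -0.99886665]
module 0.9 [328.0, 229.5, 19.5, 19.1] [ 0.38  -0.047  0.019]
module 0.82 [283.8, 230.5, 17.9, 18.2] [0.385 0.072 0.019]
module 0.7 [311.0, 168.9, 21.3, 23.9] [ 0.548 -0.009  0.029]
jig 0.73 [249.4, 138.6, 136.2, 71.7] [0.564 0.005 0.011]
pad 0.52 [263.5, 150.0, 18.5, 19.3] [0.611 0.129 0.011]
cap 0.41 [268.8, 182.7, 3.1, 9.9] [0.532 0.135 0.04 ]
collar 0.44 [365.7, 193.7, 9.7, 14.7] [ 0.488 -0.14   0.026]
seated 0.86 [359.1, 163.6, 25.3, 15.4] [ 0.565 -0.14   0.029]
seated 0.73 [250.0, 139.5, 140.0, 68.0] [0.565 0.005 0.011]
side 478.0762765416465 317.7393489215011 198.15747413583068 [0.37004448 1.07461065 1.18315574] [ 0.08034896 -0.68974889 -0.71957662]
module 0.77 [290.0, 197.6, 20.9, 13.6] [0.548 0.002 0.027]
module 0.75 [341.8, 222.5, 17.0, 15.5] [0.385 0.078 0.017]
module 0.58 [343.8, 196.0, 17.3, 17.6] [ 0.378 -0.034  0.017]
jig 0.74 [254.7, 165.3, 77.9, 92.3] [0.566 0.034 0.01 ]
jig 0.31 [269.4, 228.1, 15.1, 11.6] [0.611 0.123 0.009]
cap 0.62 [296.8, 232.0, 5.7, 11.3] [0.534 0.142 0.028]
cap 0.44 [362.5, 116.1, 8.1, 15.9] [ 0.37  -0.472  0.022]
seated 0.65 [292.9, 171.5, 18.5, 12.9] [ 0.562 -0.134  0.026]
```

Run:
```python
import cv2
p=cv2.imread("pics/top0.png"); cv2.imwrite("pics/top0c.png",cv2.resize(p[120:260,230:410],None,fx=4.2,fy=4.2,interpolation=cv2.INTER_CUBIC))
```

```text
(no output)
```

View pics/top0c.png

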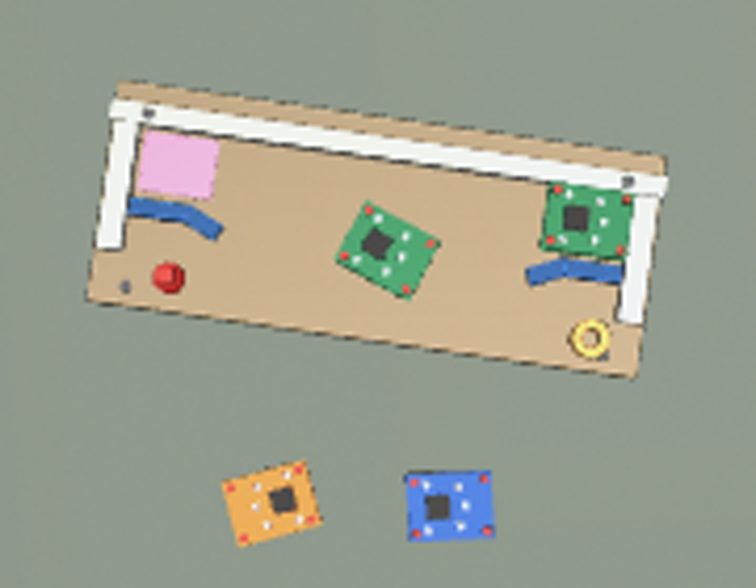

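Emit:
carry_out(
  series=[
    [-22,-4,-24,0],
    [-22,-4,-24,0],
    [-22,-4,-24,0],
    [-22,-4,-24,0],
    [-22,-4,-24,0],
    [-22,-4,-24,0],
    [-22,-4,-24,0],
    [-22,-4,-24,0],
    [-22,-4,-24,0],
    [-22,-4,-24,0],
    [-22,-4,-24,0],
    [-22,-4,-24,0],
  ],
  jaw=-1,
  force=20,
)

```text
t: 1.7
position: [0.3204, -0.1881, 0.2751]
tcp_rot: [-90.0, 0.0, -165.9]
ft_force: [0.2, -0.3, -0.1]
finger_gap: 0.0177
```

Emit:
carry_out(
  series=[
    [-22,0,-24,0],
    [-22,0,-24,0],
    [-22,0,-24,0],
    [-22,0,-24,0],
    [-22,0,-24,0],
    [0,0,0,0.1],
    [0,0,0,0.1],
    [0,0,0,0.1],
    [0,0,0,0.08],
    [0,0,0,0],
    [0,0,0,0],
  ],
)

```text
t: 2.62
position: [0.3974, -0.0463, 0.2747]
tcp_rot: [-90.0, 0.0, 172.5]
ft_force: [0.2, 0.1, -0.1]
finger_gap: 0.0002
```

```bash
cat > w.py <<'E'
from h import *
import sys
M=cam("wrist"); p,d=ctrl.capture("wrist"); n=sys.argv[1]
cv2.imwrite(f"pics/w{n}.png",p); np.savez(f"w{n}.npz",d=d,f=M[0],cx=M[1],cy=M[2],R=M[3],t=M[4])
P=cloud("wrist",d,M); print("cam",-M[3].T@M[4],M[3][2],np.round(ctrl.sense()["qpos"],1))
for o in sys.argv[2:]:
    for q in ctrl.masks_of(o,"wrist")[:3]:
        m=q["mask"]&(d>0)
        if m.any():
            z=np.median(P[m][:,2]); c=[np.round(x,4) for x in cv2.minAreaRect((P[m&(abs(P[...,2]-z)<.004)][:,:2]*1000).astype(np.float32))]
            print(o,round(q["p"],2),q["rect"],np.round(np.median(P[m],0),3),c)
E
python3 w.py 1 module jig pad seated rail cap collar
python3 - <<'E'
from h import *
print([ (o,[ (round(q["p"],2),q["rect"]) for q in ctrl.find_in(o,"top")[:2]]) for o in("flux","glue")])
d=np.load("top0.npy");P=cloud("top",d)
m=(P[...,2]>.07)&(P[...,0]>.2); n,l,s,c=cv2.connectedComponentsWithStats(m.astype(np.uint8))
for i in range(1,n):
    if s[i,4]>15: print(s[i],np.round(np.median(P[l==i],0),3))
E
```

```text
cam [ 0.4648659  -0.05487579  0.43393424] [-0.24318894  0.03312362 -0.96941321] [-13.3   0.8 111.2  -0.   68.   84.1]
module 0.75 [249.2, 25.8, 58.0, 50.8] [ 0.548 -0.011  0.03 ] [array([548.7007,  -9.8067]), array([56.1757, 44.22  ]), np.float64(60.2881)]
module 0.59 [300.8, 162.4, 47.6, 38.1] [ 0.381 -0.046  0.02 ] [array([379.233 , -46.4728]), array([44.2145, 55.9124]), np.float64(1.3037)]
module 0.56 [215.9, 166.7, 49.0, 43.3] [0.386 0.068 0.02 ] [array([384.723 ,  71.1925]), array([43.8124, 56.7929]), np.float64(13.1719)]
jig 0.74 [116.0, 0.6, 310.7, 109.2] [0.55  0.007 0.011] [array([550.6691,  -0.7392]), array([369.7358, 120.9446]), np.float64(80.4182)]
pad 0.84 [137.5, 0.8, 40.5, 35.6] [0.61  0.128 0.012] [array([609.8072, 128.0438]), array([50.4964, 39.3426]), np.float64(81.1316)]
seated 0.91 [357.2, 1.8, 51.4, 43.0] [ 0.564 -0.141  0.03 ] [array([ 564.7877, -142.4076]), array([56.501 , 44.3369]), np.float64(80.5798)]
seated 0.38 [532.0, 135.6, 108.0, 22.9] [ 0.382 -0.434  0.02 ] [array([ 382.4564, -401.1216]), array([137.6066,  22.5917]), np.float64(82.417)]
rail 0.68 [111.1, 0.0, 315.9, 112.7] [0.55  0.007 0.011] [array([550.6594,  -0.8002]), array([369.858, 120.944]), np.float64(80.4173)]
cap 0.58 [150.4, 73.6, 27.0, 18.5] [0.533 0.131 0.028] [array([533.6088, 132.4883]), array([14.5176, 18.9633]), np.float64(66.0462)]
collar 0.63 [377.2, 77.3, 20.4, 23.0] [ 0.487 -0.141  0.027] [array([ 487.4624, -141.757 ]), array([24.5727, 25.0604]), np.float64(17.35)]
[('flux', [(0.69, [161.9, 189.3, 22.0, 17.7])]), ('glue', [(0.54, [467.5, 176.3, 35.0, 19.6])])]
[  45   36   79   66 4764] [0.855 0.615 0.09 ]
[ 477   44  102   83 7941] [ 0.773 -0.548  0.12 ]
[477 177  21  16 246] [ 0.518 -0.438  0.093]
[162 188  17  15 172] [0.511 0.39  0.082]
[536 225  16   3  25] [ 0.402 -0.593  0.072]
[  274   305   211    95 12255] [ 0.241 -0.081  0.682]
[611 340  29  11 197] [ 0.202 -0.531  0.496]
```

View pics/w1.png

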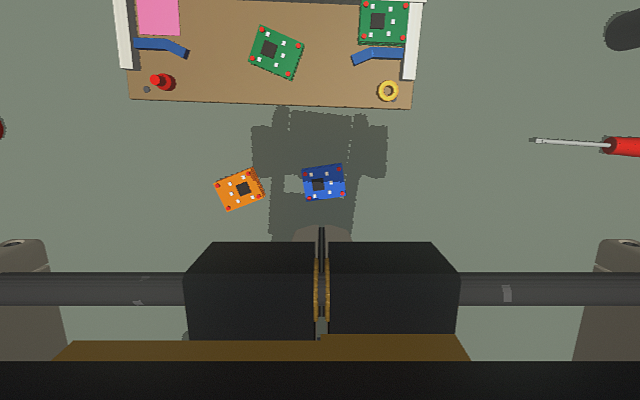

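Emit:
carry_out(
  series=[
    [0,0,0,0.034],
    [-20,10,-14,0],
    [-20,10,-14,0],
    [-20,20,-14,0],
    [-20,30,-14,0],
    [-3,40,0,0],
    [0,40,0,0],
    [0,40,0,0],
    [0,25,0,0],
    [0,15,0,0],
    [0,0,0,0],
    [0,0,0,0],
  ],
)

```text
t: 4.12
position: [0.4884, -0.0049, 0.0445]
tcp_rot: [-90.0, -0.1, 170.4]
ft_force: [-0.5, -0.6, 0.4]
finger_gap: 0.0004
```

```bash
cat > j.py <<'E'
from h import *
s=ctrl.sense(); p=np.array(s["position"]); a=np.radians(-9.45); X=np.array([np.cos(a),np.sin(a)]);Y=np.array([-X[1],X[0]])
e=p[:2]*1000-[564.6,-3.4]; print("jig",e@X,e@Y,"z",p[2],s["tcp_rot"],s["ft_force"],s["t"],np.round(s["qpos"],1))
E
python3 j.py; python3 w.py 2 module
python3 - <<'E'
from h import *
p,_=ctrl.capture("side"); cv2.imwrite("pics/s2.png",cv2.resize(p[140:270,230:400],None,fx=4,fy=4))
E
```

```text
jig -74.89098382586215 -13.988507112744639 z 0.044513507137549035 [-8.99967338e+01 -6.73939795e-02  1.70426306e+02] [-0.52488646 -0.55621279  0.44194621] 4.1167 [ -6.   30.  111.2   0.   38.9  93.5]
cam [ 0.55576477 -0.0159199   0.20365643] [-0.24314108  0.04208733 -0.96907743] [ -6.   29.9 111.1   0.   38.9  93.5]
```

View pics/w2.png

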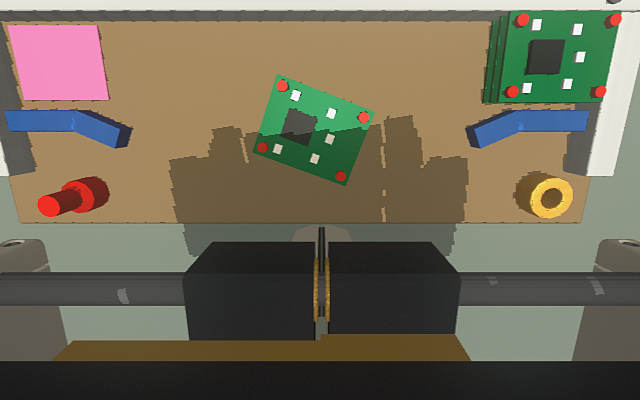

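Run:
```python
from h import *
w=np.load("w2.npz"); M=(w["f"],w["cx"],w["cy"],w["R"],w["t"]); P=cloud("w",w["d"],M); print(M[0])
s=ctrl.sense(); p=np.array(s["position"]); a=np.radians(170.43); X=np.array([np.cos(a),np.sin(a),0]);Z=np.array([-X[1],X[0],0])
for h in(-.008,0,.05): 
    q=M[3]@(p+[0,0,h])+M[4]; print(h,q[:2]/q[2]*M[0]+[M[1],M[2]])
for (u,v) in [(190,250),(190,330),(250,245),(310,245),(330,245),(450,250),(320,232),(320,260),(318,330),(250,290),(400,335),(380,290),(250,335)]:
    if w["d"][v,u]>0: e=P[v,u]-p; print(u,v,np.round([e@X*1e3,e[2]*1e3,e@Z*1e3]),round(float(w["d"][v,u]),3))
    else: print(u,v,"none")
```

```text
309.6396155673874
-0.008 [321.93233808 238.90545635]
0 [321.95198151 244.45626099]
0.05 [322.13180979 295.2718077 ]
190 250 [ 23. -45. -93.] 0.218
190 330 [-23. 100. -29.] 0.067
250 245 [-36.  84. -19.] 0.079
310 245 [-35.  83.  -3.] 0.08
330 245 [-35.  83.   2.] 0.08
450 250 [ 23. -45.  91.] 0.219
320 232 [-7.  0. -1.] 0.167
320 260 [-7. 33. -1.] 0.136
318 330 [ 89. -45.  -3.] 0.234
250 290 [-33. 101. -15.] 0.064
400 335 [-21.  99.  17.] 0.068
380 290 [-32. 100.  12.] 0.065
250 335 [-21. 100. -16.] 0.068
```

View pics/s2.png

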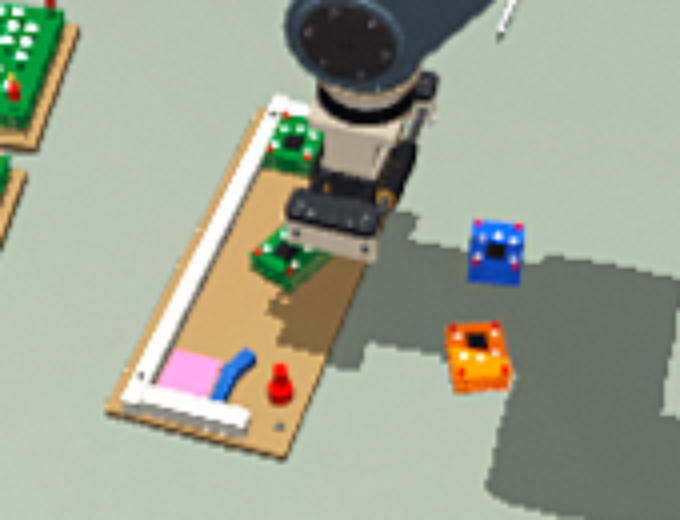

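Emit:
carry_out(
  series=[
    [0,0,-9,0],
    [0,10,0,0],
    [0,9,0,0],
    [0,0,0,0],
    [-5,0,0,0],
    [-3,0,0,0],
    [-3,0,0,0],
    [-2,0,0,0],
    [-2,0,0,0],
  ],
  jaw=-0.355,
)

```text
t: 5.02
position: [0.5052, 0.0014, 0.0258]
tcp_rot: [-90.0, 0.0, 170.4]
ft_force: [-0.9, -0.3, -0.1]
finger_gap: 0.0298
```

```bash
python3 j.py; python3 w.py 3 module
```

```text
jig -59.34777408221448 -5.0591030122150915 z 0.02576561667486004 [-9.00016924e+01  1.86685846e-02  1.70411931e+02] [-0.85711484 -0.25587531 -0.10755348] 5.0167 [ -5.1  33.2 109.    0.   37.8  94.5]
cam [ 0.57234281 -0.00967276  0.18504567] [-0.24161969  0.04199192 -0.96946202] [ -5.1  33.2 109.   -0.   37.8  94.5]
module 0.8 [265.5, 104.5, 133.3, 115.3] [ 0.55 -0.01  0.03] [array([549.0165,  -9.7237]), array([55.8856, 43.8655]), np.float64(60.2732)]
```

View pics/w3.png

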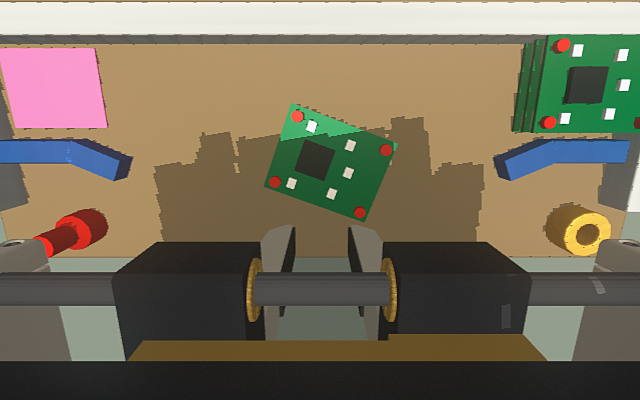

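Emit:
carry_out(
  series=[
    [-3,0,0,0],
    [-3,0,0,0],
    [-3,0,0,0],
    [-3,0,0,0],
    [-3,0,0,0],
    [-3,0,0,0],
    [-3,0,0,0],
    [-3,0,0,0],
    [-3,0,0,0],
    [-3,0,0,0],
    [-3,0,0,0],
    [-3,0,0,0],
  ],
)

```text
t: 6.12
position: [0.5406, -0.0045, 0.0256]
tcp_rot: [-90.0, -0.0, 170.4]
ft_force: [-1.4, -0.0, 0.1]
finger_gap: 0.0302
```

```bash
python3 j.py; python3 w.py 4 module seated
```

```text
jig -23.472620399200817 -5.070386919063551 z 0.02562893093502669 [-9.00017819e+01 -2.46462753e-03  1.70419104e+02] [-1.35353415 -0.04776614  0.1288978 ] 6.1167 [ -5.4  35.8 103.7   0.   40.6  94.2]
cam [ 0.60776242 -0.01556359  0.18485218] [-0.24205082  0.04201209 -0.96935359] [ -5.4  35.8 103.6   0.   40.6  94.2]
module 0.68 [254.8, 144.0, 114.1, 87.4] [ 0.575 -0.005  0.03 ] [array([572.5444,  -4.3959]), array([56.2745, 44.6346]), np.float64(80.2906)]
seated 0.93 [504.5, 114.7, 133.0, 86.8] [ 0.567 -0.136  0.03 ] [array([ 565.8491, -140.4157]), array([63.6123, 44.1875]), np.float64(80.6543)]
```

View pics/w4.png

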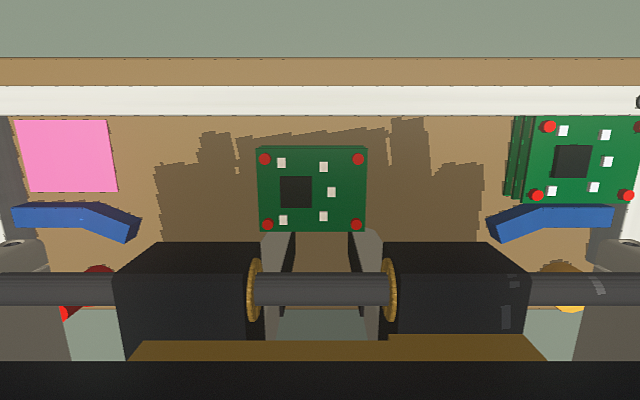

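Emit:
carry_out(
  series=[
    [-2,0,0,0],
    [-2,0,0,0],
    [-2,0,0,0],
    [-2,0,0,0],
    [-2,0,0,0],
    [-2,0,0,0],
    [-1,0,0,0],
    [-1,0,0,0],
    [-0.5,0,0,0],
    [-0.5,0,0,0],
    [0,0,0,0],
  ],
)

```text
t: 7.18
position: [0.5552, -0.007, 0.0256]
tcp_rot: [-90.0, 0.0, 170.4]
ft_force: [-0.1, 0.6, 0.2]
finger_gap: 0.0299
```

```bash
python3 j.py; python3 w.py 5 module seated
```

```text
jig -8.683500184443723 -5.108502570885933 z 0.025638469706809594 [-9.00010006e+01  6.15046602e-03  1.70420104e+02] [-0.11283136  0.58273053  0.20270677] 7.1833 [ -5.5  36.8 101.4   0.   41.8  94.1]
cam [ 0.62233008 -0.01803438  0.18488352] [-0.24188381  0.04198145 -0.96939661] [ -5.5  36.8 101.4   0.   41.8  94.1]
module 0.88 [253.9, 143.9, 113.5, 86.8] [ 0.589 -0.007  0.03 ] [array([587.7842,  -7.355 ]), array([56.6452, 45.8788]), np.float64(80.3297)]
seated 0.81 [500.5, 145.0, 139.2, 85.0] [ 0.567 -0.137  0.03 ] [array([ 565.2974, -142.4795]), array([58.186 , 44.1986]), np.float64(80.4674)]
```

Emit:
carry_out(
  series=[
    [-0.5,0,0,0],
    [-0.5,0,0,0],
    [0,0,0,0],
    [0,0,0,0],
  ],
)

```text
t: 7.67
position: [0.556, -0.0072, 0.0256]
tcp_rot: [-90.0, -0.0, 170.4]
ft_force: [-0.9, 0.2, 0.0]
finger_gap: 0.0301
```

Emit:
carry_out(
  series=[
    [-0.3,0,0,0],
    [-0.3,0,0,0],
    [0,0,0,0],
    [0,0,0,0],
  ],
)

```text
t: 8.0
position: [0.5561, -0.0072, 0.0255]
tcp_rot: [-90.0, -0.1, 170.4]
ft_force: [-5.0, 0.7, 2.5]
finger_gap: 0.0294
```

Emit:
carry_out(
  series=[
    [-0.3,0,0,0],
    [0,0,0,0],
    [0,0,0,0],
    [3,0,0,0],
    [6,0,0,0],
    [6,0,0,0],
    [0,-20,0,0],
    [0,-20,0,0],
    [0,-10,20,0],
    [-16,0,27,0],
    [-30,0,0,0],
    [0,0,0,0],
  ],
)

```text
t: 9.0
position: [0.5833, -0.0607, 0.0766]
tcp_rot: [-90.0, 0.3, 170.3]
ft_force: [0.1, -0.4, 0.2]
finger_gap: 0.03
```

Emit:
carry_out(
  series=[
    [0,0,0,-0.121],
    [0,0,0,-0.121],
    [0,0,0,-0.121],
    [0,0,0,-0.121],
    [0,0,0,-0.121],
    [0,0,0,-0.121],
    [0,0,0,-0.121],
    [0,0,0,-0.121],
    [0,0,0,-0.121],
    [0,0,0,-0.121],
    [0,0,0,-0.121],
    [0,0,0,-0.121],
  ],
  jaw=-1,
)

```text
t: 10.0
position: [0.5792, -0.0585, 0.0755]
tcp_rot: [-90.0, 0.0, -106.0]
ft_force: [-0.6, -0.2, -0.3]
finger_gap: 0.0007
```

Emit:
carry_out(
  series=[
    [0,0,0,-0.121],
    [0,0,0,0],
    [0,0,0,0],
  ],
)

```text
t: 10.25
position: [0.5794, -0.0586, 0.0756]
tcp_rot: [-90.0, 0.0, -99.7]
ft_force: [0.0, 0.3, -0.3]
finger_gap: 0.0007
```

```bash
python3 j.py; python3 w.py 6 module seated pad
python3 - <<'E'
from h import *
p,d=ctrl.capture("top"); cv2.imwrite("pics/t6.png",p[120:260,230:410])
E
```

```text
jig 23.6814999711389 -52.00571614878447 z 0.07559322375079319 [-8.99971794e+01  1.34557038e-03 -9.96635348e+01] [ 0.01668721  0.29575755 -0.31408468] 10.25 [-10.4  34.3  96.3   0.   49.4  -0.7]
cam [0.59148789 0.00792959 0.23482396] [-0.04214712 -0.23940388 -0.97000485] [-10.4  34.3  96.3   0.   49.4  -0.7]
module 0.84 [0.0, 22.2, 66.3, 104.5] [0.401 0.063 0.019] [array([402.3039,  63.9137]), array([64.9579, 32.9443]), np.float64(67.6426)]
module 0.71 [285.1, 97.6, 70.5, 87.3] [ 0.588 -0.006  0.03 ] [array([588.5416,  -7.1394]), array([55.4041, 44.6747]), np.float64(80.5227)]
module 0.56 [7.3, 195.8, 102.7, 74.8] [ 0.391 -0.04   0.02 ] [array([379.9766, -46.5036]), array([46.2232, 56.2224]), np.float64(1.4702)]
seated 0.59 [316.8, 308.9, 9.0, 32.0] [ 0.566 -0.141  0.032] [array([ 566.2701, -140.1775]), array([28.3255,  6.9225]), np.float64(80.1368)]
```

View pics/w6.png

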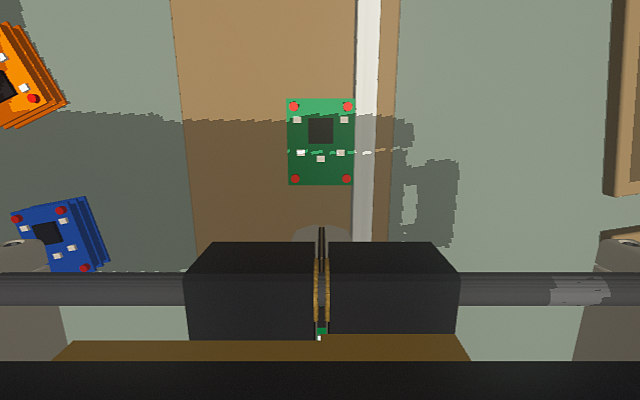

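Emit:
carry_out(
  series=[
    [0,20,-3,0],
    [0,20,0,0],
    [0,10,0,0],
    [0,0,0,0],
    [-4,0,0,0],
    [-4,0,0,0],
    [-4,0,0,0],
    [-3,0,0,0],
    [-3,0,0,0],
    [-3,0,0,0],
    [-3,0,0.1,0],
    [-3,0,0.1,0],
  ],
)

```text
t: 11.5
position: [0.5815, -0.0314, 0.0258]
tcp_rot: [-90.0, -0.0, -99.4]
ft_force: [0.8, -1.9, 0.3]
finger_gap: 0.0004
```

```bash
python3 j.py; python3 w.py 7 module
```

```text
jig 21.282425340107437 -24.87881268592108 z 0.02575846140868569 [-8.99927477e+01 -6.63508820e-04 -9.94499030e+01] [ 0.77466003 -1.91470662  0.34284511] 11.5 [-7.7 38.8 97.2 -0.  44.   1.8]
cam [0.59332221 0.03514058 0.1849782 ] [-0.04117289 -0.23960319 -0.96999748] [-7.6 38.8 97.2  0.  44.   1.8]
module 0.92 [279.3, 120.1, 91.8, 108.0] [0.59  0.007 0.03 ] [array([590.0011,   5.0315]), array([56.6018, 44.1446]), np.float64(80.5368)]
module 0.53 [0.0, 126.1, 14.2, 25.7] [0.411 0.052 0.004] [array([409.9945,  53.0475]), array([16.501 ,  9.3032]), np.float64(68.6908)]
module 0.52 [59.2, 306.6, 14.7, 25.2] [ 0.402 -0.066  0.004] [array([401.9554, -64.5599]), array([17.8766,  3.9247]), np.float64(84.131)]
```

View pics/w7.png

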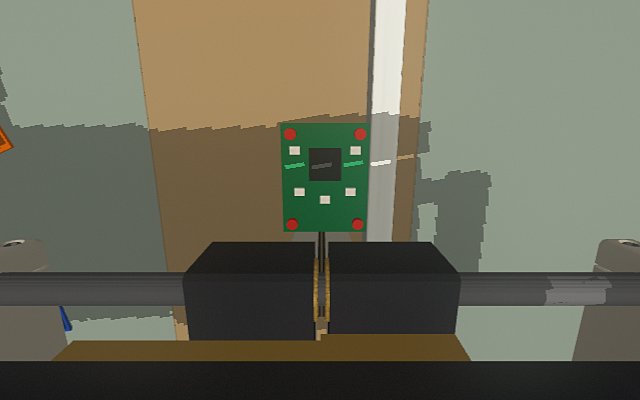

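Emit:
carry_out(
  series=[
    [-4,0,0.07,0],
    [-4,0,0.07,0],
    [-4,0,0.07,0],
    [-4,0,0.07,0],
    [-4,0,0.07,0],
    [-4,0,0.07,0],
    [-4,0,0.07,0],
    [-4,0,0.07,0],
    [-4,0,0.07,0],
    [-4,0,0.07,0],
    [-4,0,0.07,0],
    [-4,0,0.07,0],
  ],
)

```text
t: 12.6
position: [0.5902, 0.0158, 0.0256]
tcp_rot: [-90.0, 0.0, -99.5]
ft_force: [-0.5, -0.4, -0.6]
finger_gap: 0.0005
```

```bash
python3 j.py; python3 w.py 8 module pad
```

```text
jig 22.073571240376516 23.18876767705993 z 0.0256252324532886 [-9.00029223e+01  3.46401416e-04 -9.94566956e+01] [-0.4933025  -0.44415862 -0.55234318] 12.6 [-3.  39.4 95.9  0.  44.7  6.5]
cam [0.60202623 0.08245094 0.18486344] [-0.04132756 -0.23956067 -0.9700014 ] [-2.9 39.4 95.8  0.  44.7  6.5]
module 0.91 [281.0, 122.6, 87.0, 107.1] [0.598 0.055 0.03 ] [array([598.1147,  52.5568]), array([56.4799, 43.5906]), np.float64(80.3171)]
module 0.91 [0.0, 179.7, 30.4, 59.7] [0.41  0.058 0.007] [array([406.9368,  57.9355]), array([37.332 , 17.7974]), np.float64(67.5617)]
pad 0.69 [285.0, 0.0, 77.8, 78.9] [0.61  0.122 0.012] [array([609.9697, 121.144 ]), array([36.6191, 41.117 ]), np.float64(80.6184)]
pad 0.62 [126.4, 0.1, 70.1, 60.2] [0.539 0.132 0.029] [array([536.5883, 134.0159]), array([19.2286, 16.6314]), np.float64(54.1284)]
```

Emit:
carry_out(
  series=[
    [-4,0,0.07,0],
    [-4,0,0.07,0],
    [-4,0,0.07,0],
    [-4,0,0.07,0],
    [-4,0,0.07,0],
    [-4,0,0.07,0],
    [-4,0,0.07,0],
    [-4,0,0.07,0],
    [-4,0,0.07,0],
    [-4,0,0.07,0],
    [-4,0,0.07,0],
    [-4,0,0.07,0],
  ],
)

```text
t: 13.75
position: [0.5989, 0.0631, 0.0256]
tcp_rot: [-90.0, -0.0, -99.5]
ft_force: [-0.1, -0.1, 0.1]
finger_gap: 0.0005
```

```bash
python3 j.py; python3 w.py 9 module pad
```

```text
jig 22.91882550394111 71.20418457077004 z 0.025636117701860424 [-9.00010265e+01 -1.45171642e-03 -9.94516727e+01] [-0.14814698 -0.11038202  0.06205298] 13.75 [ 1.6 40.3 93.9 -0.  45.7 11. ]
cam [0.61074234 0.12966216 0.18486534] [-0.04131413 -0.23956175 -0.97000171] [ 1.6 40.4 93.9  0.  45.7 11.1]
module 0.91 [277.9, 123.7, 91.5, 109.9] [0.606 0.102 0.03 ] [array([606.3605,  99.2648]), array([57.5028, 44.444 ]), np.float64(80.5159)]
module 0.61 [0.0, 228.8, 8.6, 13.7] [0.402 0.091 0.004] [array([401.8559,  92.6917]), array([3.3797, 7.0938]), np.float64(8.2553)]
pad 0.66 [282.7, 72.8, 76.4, 51.9] [0.613 0.141 0.012] [array([613.2656, 140.3131]), array([25.1758, 40.1624]), np.float64(80.5423)]
```

View pics/w9.png

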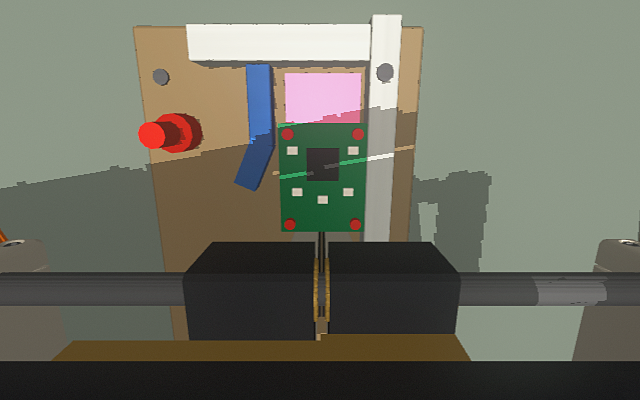

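Emit:
carry_out(
  series=[
    [-3,0,0.05,0],
    [-3,0,0.05,0],
    [-3,0,0.05,0],
    [-3,0,0.05,0],
    [-3,0,0.05,0],
    [-3,0,0,0],
    [-3,0,0,0],
    [-2.5,0,0,0],
    [-1.5,0,0,0],
    [-1,0,0,0],
    [-1,0,0,0],
    [0,0,0,0],
  ],
)

```text
t: 14.9
position: [0.6036, 0.0894, 0.0257]
tcp_rot: [-90.0, 0.0, -99.4]
ft_force: [-0.7, 0.4, -0.1]
finger_gap: 0.0005
```

Emit:
carry_out(
  series=[
    [-0.4,0,0,0],
    [-0.4,0,0,0],
    [0,0,0,0],
    [0,0,0,0],
  ],
)

```text
t: 15.23
position: [0.6037, 0.09, 0.0257]
tcp_rot: [-90.0, 0.0, -99.5]
ft_force: [0.2, 0.2, 0.6]
finger_gap: 0.0004
```

```bash
python3 j.py; python3 w.py 10 module pad
```

```text
jig 23.191955105592466 98.58048894700251 z 0.025656149672708954 [-8.99973006e+01  2.89198622e-03 -9.94571010e+01] [0.21296686 0.22446382 0.55577912] 15.2333 [ 4.1 41.  92.6  0.  46.4 13.6]
cam [0.61550261 0.15661945 0.18488477] [-0.04128002 -0.23951901 -0.97001371] [ 4.1 41.  92.6  0.  46.4 13.6]
module 0.58 [277.4, 123.7, 93.0, 106.8] [0.611 0.129 0.03 ] [array([610.7675, 126.891 ]), array([56.3705, 44.0177]), np.float64(80.7687)]
```

Not yet touching the stop; about 1 mm more.

Emit:
carry_out(
  series=[
    [-0.4,0,0,0],
    [-0.4,0,0,0],
    [0,0,0,0],
    [0,0,0,0],
  ],
)

```text
t: 15.72
position: [0.6038, 0.0909, 0.0256]
tcp_rot: [-90.0, 0.0, -99.5]
ft_force: [0.4, 0.1, 0.2]
finger_gap: 0.0005
```

Emit:
carry_out(
  series=[
    [-0.4,0,0,0],
    [0,0,0,0],
    [0,0,0,0],
  ],
)

```text
t: 15.97
position: [0.6037, 0.091, 0.0256]
tcp_rot: [-90.0, -0.0, -99.5]
ft_force: [-0.7, -2.9, 1.0]
finger_gap: 0.0006
```

Emit:
carry_out(
  series=[
    [-0.4,0,0,0],
    [0,0,0,0],
    [0,0,0,0],
  ],
)

```text
t: 16.22
position: [0.6037, 0.0911, 0.0256]
tcp_rot: [-90.0, -0.0, -99.5]
ft_force: [-1.2, -5.3, 2.3]
finger_gap: 0.0006
```

```bash
python3 j.py; python3 w.py 11 module
```

```text
jig 23.083596591651617 99.59980473196168 z 0.025618733923558876 [-9.00266400e+01 -4.77326815e-02 -9.94512803e+01] [-1.21333159 -5.33756777  2.3129091 ] 16.2167 [ 4.2 41.  92.6 -0.1 46.5 13.7]
cam [0.61565658 0.15777594 0.18481484] [-0.04183493 -0.24028901 -0.96979948] [ 4.2 41.  92.6 -0.1 46.5 13.7]
module 0.8 [277.7, 122.1, 89.3, 109.0] [0.611 0.13  0.03 ] [array([611.2473, 127.8472]), array([56.2943, 44.617 ]), np.float64(80.5631)]
```

View pics/w11.png

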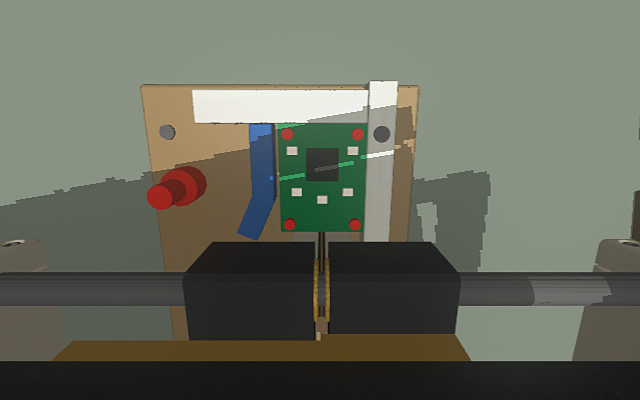

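Emit:
carry_out(
  series=[
    [2,0,0,0],
    [5,0,0,0],
    [10,0,0,0],
    [15,0,0,0],
    [10,-20,0,0],
    [0,-30,0,0],
    [0,-30,0,0],
    [0,-30,0,0],
    [0,0,0,0],
    [0,0,0,0],
  ],
)

```text
t: 17.15
position: [0.5976, 0.0491, 0.1371]
tcp_rot: [-89.8, 0.0, -99.5]
ft_force: [0.5, -0.5, -0.3]
finger_gap: 0.0008
```

```bash
python3 j.py; python3 w.py 12 module cap
python3 - <<'E'
from h import *
p=cv2.imread("pics/w12.png"); cv2.imwrite("pics/w12c.png",cv2.resize(p[20:240,160:460],None,fx=2.6,fy=2.6,interpolation=cv2.INTER_CUBIC))
E
```

```text
jig 23.94350438895251 57.254483941598046 z 0.13711706230946502 [-8.98231253e+01  3.31611969e-02 -9.94929092e+01] [ 0.50089226 -0.45684835 -0.32423545] 17.15 [ 0.3 30.9 91.7  0.  57.2  9.7]
cam [0.60900922 0.1156987  0.29639286] [-0.03842566 -0.23949865 -0.970136  ] [ 0.3 31.  91.8  0.  57.2  9.8]
module 0.69 [54.0, 170.5, 82.6, 73.3] [0.392 0.073 0.02 ] [array([385.11  ,  71.2191]), array([45.6588, 55.9904]), np.float64(14.0359)]
module 0.64 [293.2, 67.3, 53.0, 69.9] [0.611 0.129 0.03 ] [array([611.4241, 128.4856]), array([55.6712, 44.8096]), np.float64(80.4782)]
module 0.55 [100.1, 305.6, 62.5, 32.4] [ 0.386 -0.052  0.02 ] [array([380.6811, -51.0425]), array([42.7311, 47.516 ]), np.float64(86.4499)]
cap 0.96 [217.5, 101.1, 29.3, 24.0] [0.539 0.134 0.029] [array([537.3625, 135.0432]), array([18.0023, 15.604 ]), np.float64(78.9071)]
```

View pics/w12c.png

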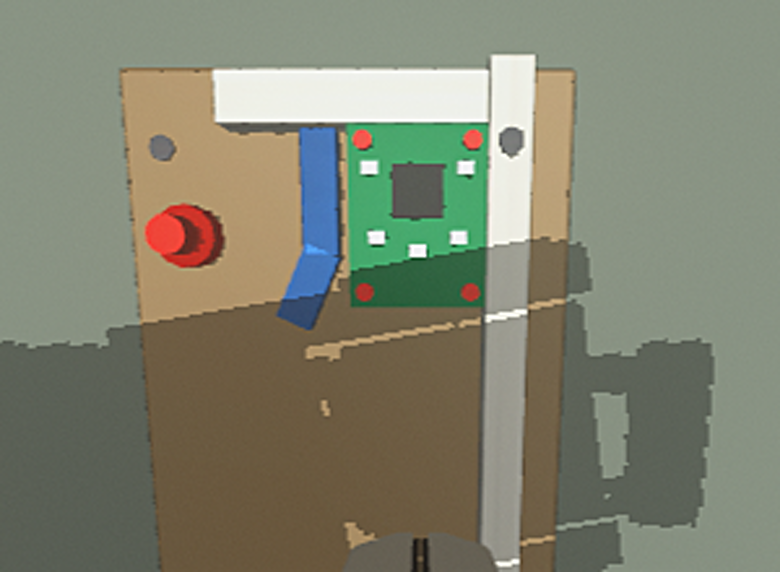

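The module is in the corner with no gap at the rail or the end stop, and the only gap shows on the lip side. The cap has not moved.

```bash
python3 -c "
from cell import ctrl
print(ctrl.hand_in())"
```

```text
the job is handed in; nothing more can be done
None
```

The loose module is home in the empty pocket, touching the rail and the end stop, and the job is handed in after about 17 s of robot time.

**What I did:** I pushed the module square against the rail in the middle of the jig, with about 5 N on contact. I then lifted clear, turned the closed fingers and slid it along the rail to the end stop, again with about 5 N on contact. The fingers then backed off and lifted clear.

**Last checks:**
- **Module:** It lies at about (611.4, 128.5) mm, turned 80.5°, against about 80.6° for the already seated module. The last picture shows no gap at the rail or stop.
- **Small disagreement:** Its measured centre is about 1.5 mm closer to the rail than the pad centre measured at the start. That is within the calibration error.
- **Bystanders:** The cap was still upright, with its position agreeing to a few mm. I did not check the seated module, collar, bottles and screwdriver again at the end, but the arm stayed clear of them.

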